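# Load a relay board under the spring clip of a test fixture

### The job

Load the relay board into the test fixture: hold the spring clip's press bar down with one fingertip so that its jaw rises, and while you hold it push the board by its terminal block with the other fingertip, under the jaw and fully home against the end stop. Then let the clip spring back down onto the board and move clear. Only push the board, never lift it, and leave the other things on the bench alone.

Things in the scene. Friction and masses are not known exactly. Their poses are not given: they have to be found in the camera images.
- fixture: Test fixture, fixed on the bench: grey metal plate 184 (x) x 124 (y) x 10 mm. Origin: centre of its underside; x is the way the board is pushed, z up. A straight channel runs along x, centre line y = -30 mm, floor (plate top) z = 10 mm, between two guide walls 43 mm apart and 4 mm high (x -65 to 75 mm). The spring clip turns on an 8 mm shaft along x at y = 4, z = 22 mm.
- stop (a point): Point on the face of the black end stop (20 mm high, across the channel), on the channel's centre line at floor level: fixture x = 75, y = -30, z = 10 mm. The board's front edge meets this face when it is fully home; the board's origin is then at fixture x = 40, y = -30 mm.
- clip (a joint): Clip angle (rad): 0 = at rest, jaw down; grows as the press bar is pushed down; hard stop 0.40. Sprung back: at the bar's middle about 2.5 N to start, 7 N at the stop. It rests at about 0.15 on the 6 mm board; from about 0.19 the board slides freely under the jaw; 0.3 is a good holding angle.
- press_bar (a point): Middle of the top face of the press bar, the clip's steel flap with rubber strip, 105 mm long (fixture x -85 to 20 mm), from the shaft out to +y 52 mm; moves with it. At rest it slopes up outwards by 0.3 rad, point 31 mm above the bench at fixture x -32.5, y 39 mm. At clip angle 0.3 it is level, 20 mm above the bench. Press anywhere along its length; a fingertip can slide on it.
- jaw (a point): Middle of the underside of the clip's jaw, a steel finger 16 (x) x 8 (y) mm on the other side of the shaft, over the channel at fixture x = 63 (55 to 71), y = -30 mm. At rest it is 12 mm above the bench, 2 mm above the channel floor, so it blocks the board.
- block (a point): Middle of the rear (-x) face of the grey terminal block that stands on the board's rear edge, 36 mm wide (y), 12 mm deep; this face is flush with the board's rear edge (board x = -35 mm). The point is 14 mm above the board's underside, 24 mm above the bench; the block's top is at 32 mm. Push here.
- board: Relay board, loose, flat in the channel: 70 (x) x 40 (y) x 6 mm, about 0.12 kg. Origin: centre of its underside; axes as the fixture's. Low components and a front corner header stand on it; the strip that goes under the jaw is bare. It starts short of the jaw, origin at fixture x between -6 and 14 mm, and must travel 26 to 46 mm.
- spool: Bystander: copper wire spool standing up, 48 mm diameter, 40 mm high, origin at the centre of its underside. Leave alone.
- jar: Bystander: small jar, 42 mm diameter, 50 mm high, origin at the centre of its underside. Leave alone.
- screwdriver: Bystander: screwdriver 170 mm long, lying on the bench. Leave alone.
- multimeter: Bystander: multimeter 180 x 85 x 38 mm lying on its back, origin at the centre of its underside. Leave alone.
There are look-alikes about, which are no part of the job. Leave any brown or orange look-alike of the fixture alone.

How it is judged (in metres and radians):
On the way, in this order (a step that is already met when the one before it is completed fails the run):
1. the press bar is held down by a finger and the jaw is raised, the board still short of the jaw (value of joint clip above 0.17 rad and contact force between the fingers and fixture above 0.5 N and x of board in the frame of fixture below 0.022 m), for 0.1 s.
2. the board is pushed fully home while a finger still holds the press bar down (value of joint clip above 0.17 rad and contact force between the fingers and fixture above 0.5 N and x of board in the frame of fixture above 0.036 m), for 0.1 s.
At the end, for the whole second after the job is handed in: The board lies flat in the channel, within 4 mm of the end stop, at rest, with the released clip's jaw resting on it (clip angle 0.10 to 0.20 rad), and the robot touches nothing (x of board in the frame of fixture between 0.036 and 0.043 m and y of board in the frame of fixture between -0.033 and -0.027 m and z of board in the frame of fixture between 0.008 and 0.0125 m and angle between board's own z axis and vertical below 0.05 rad and value of joint clip between 0.1 and 0.2 rad and linear speed of board below 0.01 m/s).
It fails at once if the board is lifted more than 10 mm off the channel floor or tipped over 0.3 rad (z of board in the frame of fixture above 0.02 m or angle between board's own z axis and vertical above 0.3 rad).
It fails at once if a bystander is moved more than 30 mm (distance of any of spool, jar, screwdriver, multimeter from where it was at the start of the episode above 0.03 m).
It also fails if it takes over 35 s, if anything falls off the work surface, if the arm or the gripper's body presses on something with over 40 N, if the wrist force passes 120 N, or if a joint passes its speed limit or range.

### The arm

A 6-joint arm with a two-finger parallel gripper is mounted at the origin on the work surface. World frame = base frame: x ahead of the robot, y to its left, z up, the work surface at z = 0. Lengths are in mm, angles in rad, forces in N, time in s.
With the tool pointing down it reaches from about 350 to 925 mm from the base axis. Payload 6.4 kg.
Tool frame: the origin (TCP) lies midway between the tips of the shut fingers; the grasp point (between the pads) lies 19 mm behind it; z points along the fingers, y is the line along which they close (so a half turn about z gives the same grasp; the last joint's range is limited). The gripper opens to 94 mm and grips with 3 to 60 N. Pads are 16 mm wide; open, the fingers measure 119 mm over their backs; the gripper's body (75 mm by 177 mm) begins 78 mm behind the grasp point.
Start: joints at [1.057, 0.245, 1.558, -0, 1.339, -0.174], TCP at [216.642, 612.846, 205.455] pointing down, gripper open.
Joint ranges: [-3.13, 3.13], [-1.02, 2.26], [0.13, 2.54], [-0.95, 4.09], [0.21, 2.88], [-2.74, 2.74]. Speed limits (rad/s): [2.57, 2.57, 3.14, 3.14, 3.14, 3.14].

### API

Orientations are given as a unit quaternion [x, y, z, w].
In Python, from bench import r, imaging, order, regions_of, tip_of gives the robot as it stands. The module is installed in compiled form; this text tells all that it offers.
- The arm moves only by the tool carry_out, never from a script. Its argument "rows" is a list of rows, each a list of 7 numbers: the turn, a rotation vector about the tool's x, y, z in degrees, then the shift along the tool's x, y, z in cm, then the closure, from -1 (fully open) to 1 (shut). A call has 1 to 5 rows; each row is the pose to reach, as a shift and turn from the pose commanded when the call began, along the tool's axes at that moment; what a row does not reach only later rows make up. A row lasts 1/8 s, in which the tool goes at most 62.5 mm and 10.7 degrees, less where a joint would pass 70% of its speed; a pose out of reach is approached as far as the arm can. A call with a gripper value outside its range is refused whole. The fingers move at their own pace and stop on an object; the grip force is fixed at half the most. Time passes only in rows, so rows that repeat a pose let the fingers close. It gives the time, the measured TCP pose, the force, the opening and the grip force at its end, in the units of the state.
- r.get_state(): the state, without advancing time (a new reading comes with each control period).
- imaging.capture(name): name is "side" or "top" or "wrist"; returns a dict with "img" (420x560x3 uint8, red, green, blue), "fx", "fy", "cx", "cy" (pixels), "k1" (the pictures are not rectified: a ray, as slopes to the right and down, at radius r is drawn at 1 + k1 r^2 times it, then the intrinsics apply), "pose" (4x4, takes a point from camera to world coordinates); the wrist camera has in their place "T_tool_cam" (4x4, takes a point from camera to tool coordinates, whose origin is the TCP and whose axes are the flange's). Camera axes: x right, y down, z forward; pixel columns grow to the right and rows downward; lengths in mm; the calibration is good to about 2 mm. A picture is of the moment at which its call begins: read the wrist's pose just before it. There is no depth.
- order.close_job(): hands the job in; it is judged then, once.
Trained networks look in a picture, given as the dict that the camera call returned (one of the last four; its "shot" number tells which), for a name from the list of things; names that differ only in an ending like _2 or _b are one class to them, and where a whole thing is asked for, a point or a joint stands for the part that bears it (a point fixed in the world has none). Each returns a list of dicts, best first, with "conf" (0 to 1); they miss things now and then, are a little off and sometimes report something else, mostly with a low value. They report only what shows in the picture. A call takes as long as a camera call. They do not tell look-alikes from the thing itself.
- regions_of(picture, query): "pixels" (420x560 bool, what is visible of it) and "rect" ([left, top, width, height] in pixels, round what is visible of it).
- tip_of(picture, query): "xy" ([column, row] in pixels: a listed point, or the origin of a listed thing).
The state is a dict: "t": time; "joints": joint angles; "qd": joint speeds; "effort": joint torques, N m; "ee_pos": TCP position; "orientation": TCP orientation; "force": force on the tool from outside, world axes, zero at the start; "moment": the same for the moment, N m; "gripper_width": finger opening in mm; "gripper_force": force on a finger pad.
Only numpy, scipy, OpenCV 4.12 (cv2) and the standard library are available. Lean on these libraries where they do the work, as an engineer would, in place of code of your own. Each camera call takes 0.05 s, during which the arm holds its last target. There are 200 camera calls.

## Working session

There is one attempt and no reset: what is moved stays moved. The work goes in short steps, Python scripts to look and compute and a tool call to move; the robot and the scene stay as the last step left them, time stands still between calls to the robot, and variables do not carry over. Pictures are saved under pics/ and viewed, at most 10 in all, crops included, and the job is handed in when it is done.

Besides the shell and the picture viewer there is one more tool, called after ">>>" as name(argument=value, ...), one argument or row to a line, values as JSON. carry_out: Moves the arm, as the interface text tells. Its arguments: {"type":"object","properties":{"rows":{"type":"array","items":{"type":"array","items":{"type":"number"}}}},"required":["rows"]}

```bash
mkdir -p pics
cat > h.py <<'E'
import numpy as np, cv2
from scipy.spatial.transform import Rotation as R
from bench import r, imaging, order, regions_of, tip_of
def cap(n):
    s=r.get_state(); p=imaging.capture(n)
    if 'pose' in p: T=np.array(p['pose'])
    else:
        W=np.eye(4);W[:3,:3]=R.from_quat(s['orientation']).as_matrix();W[:3,3]=s['ee_pos'];T=W@np.array(p['T_tool_cam'])
    p['T']=T; return p
def ray(p,uv):
    K=np.array([[p['fx'],0,p['cx']],[0,p['fy'],p['cy']],[0,0,1.]])
    q=cv2.undistortPoints(np.array([[uv]],float),K,np.array([p['k1'],0,0,0.]))[0,0]
    return p['T'][:3,3],p['T'][:3,:3]@np.array([q[0],q[1],1])
def onz(p,uv,z):
    o,d=ray(p,uv); return o+d*(z-o[2])/d[2]
def proj(p,X):
    Ti=np.linalg.inv(p['T']);K=np.array([[p['fx'],0,p['cx']],[0,p['fy'],p['cy']],[0,0,1.]])
    return cv2.projectPoints(np.array(X,float).reshape(-1,3),cv2.Rodrigues(Ti[:3,:3])[0],Ti[:3,3],K,np.array([p['k1'],0,0,0.]))[0][:,0]
def save(p,n): cv2.imwrite('pics/'+n,cv2.cvtColor(p['img'],cv2.COLOR_RGB2BGR))
Z=dict(fixture=0,stop=10,press_bar=31,jaw=12,block=24,board=10,spool=0,jar=0,screwdriver=0,multimeter=0)
def find(p,names=Z):
    for n in names:
        for d in tip_of(p,n)[:3]:
            print(n,round(d['conf'],2),np.round(d['xy'],1),np.round(onz(p,d['xy'],Z[n])[:2],1))
E
python3 - <<'E'
from h import *
np.set_printoptions(suppress=True)
s=r.get_state();print(s)
for n in ('top','side'):
    p=cap(n);save(p,n+'0.png');print(n,np.round(p['T'],2).tolist());find(p)
E
```

```text
{'t': 0.0, 'joints': array([ 1.05690881,  0.24577359,  1.55900232, -0.00001676,  1.33868069,
       -0.17409842]), 'qd': array([ 0.00186537,  0.0006579 , -0.00072588, -0.00116049, -0.00054823,
        0.00026328]), 'effort': array([  0.0005451 , -41.58388495, -31.46034122,   0.06848115,
         0.0332889 ,  -0.00012565]), 'ee_pos': array([216.33882376, 612.31196404, 204.37753542]), 'orientation': array([ 0.16907643,  0.9856025 , -0.00088012, -0.00030663]), 'force': array([-0.01156756, -0.22865696,  0.21578538]), 'moment': array([-0.03051497, -0.04425727, -0.09124712]), 'gripper_force': 0.0, 'gripper_width': 93.85479566550744}
top [[-0.0, -0.98, 0.19, 375.02], [-1.0, 0.0, 0.0, -17.1], [-0.0, -0.19, -0.98, 996.88], [0.0, 0.0, 0.0, 1.0]]
fixture 0.83 [229.7 326.9] [327.7  99.8]
fixture 0.79 [289.5 218.5] [558.  -25.7]
fixture 0.78 [130.3 205. ] [588.3 324.5]
stop 0.78 [241.4 289.9] [403.9  75.6]
stop 0.72 [146.5 166.9] [672.3 290.5]
stop 0.65 [376.2 303.2] [ 376.2 -206.3]
press_bar 0.7 [108.9 211.1] [568.4 359. ]
press_bar 0.65 [340.6 347.6] [ 288.5 -127.6]
press_bar 0.6 [266.7 225.7] 
[... 598 characters left out ...]
555.4 -25.1]
fixture 0.83 [182.1 295.4] [ 301.  -163.6]
stop 0.85 [218.  211.4] [396.   73.6]
stop 0.8 [216.2 305.1] [ 377.7 -204.7]
stop 0.78 [317.4 241.3] [632.1 -53.7]
press_bar 0.91 [277.5 216.1] [543.1  21.1]
press_bar 0.73 [179.2 187.7] [299.8 150.1]
press_bar 0.7 [275.8 127.7] [580.3 362. ]
jaw 0.9 [214.7 214.8] [387.1  61.2]
jaw 0.78 [211.  308.5] [ 365.9 -213.3]
jaw 0.69 [316.  240.7] [628.6 -53. ]
block 0.83 [274.  240.7] [525.8 -49.9]
board 0.88 [290.5 243. ] [566.1 -50.9]
spool 0.91 [298.2 282.2] [ 569.  -159.8]
jar 0.64 [347.5 234.8] [712.5 -34.9]
screwdriver 0.8 [280.6 189.9] [566.2 139.4]
multimeter 0.81 [293.4 337.8] [ 537.5 -300.7]
multimeter 0.33 [349.8 239.6] [715.  -50.6]
```

View pics/top0.png

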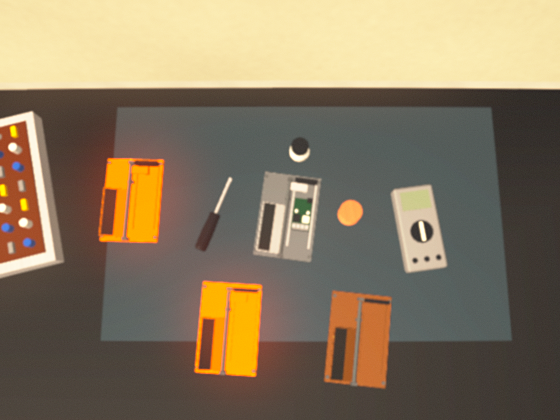

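View pics/side0.png

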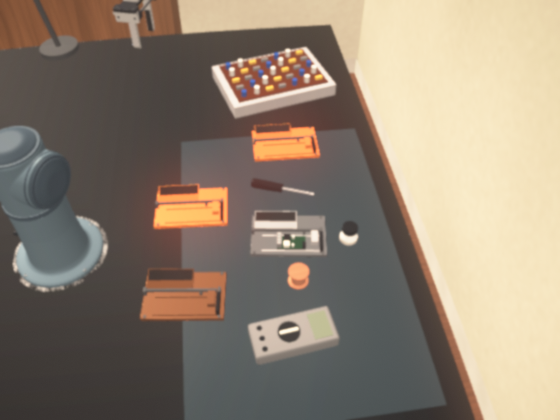

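The grey fixture is at about world (557, -26); in the top view it spans roughly columns 255–320 and rows 172–262. The three orange and brown ones are look-alikes. Next I'll move over the grey one for a wrist-camera look.

```bash
cat >> h.py <<'E'
def rel(target,yaw):
    """shift (cm, tool axes) and turn (deg) to TCP target with tool down, tool y = fixture y for this yaw (deg)"""
    s=r.get_state();M=R.from_quat(s['orientation'])
    a=np.radians(yaw);c,q=np.cos(a),np.sin(a)
    G=R.from_matrix(np.array([[-c,-q,0],[-q,c,0],[0,0,-1]]).T.T)
    print('t',round(s['t'],2),'pos',np.round(s['ee_pos'],1),'F',np.round(s['force'],1),'w',round(s['gripper_width'],1))
    print('turn',np.round((M.inv()*G).as_rotvec(degrees=True),2),'shift cm',np.round(M.inv().apply(np.array(target)-s['ee_pos'])/10,2))
E
python3 - <<'E'
from h import *
rel([500,-25,280],-6)
print(np.round(imaging.capture('wrist')['T_tool_cam'],2))
E
```

```text
t 1.1 pos [216.6 612.8 205.5] F [-0.3  0.4  0.3] w 94.0
turn [  0.    -0.   -13.47] shift cm [-47.98 -50.69  -7.45]
[[  -0.     -0.97   -0.26   73.3 ]
 [   1.     -0.      0.      0.25]
 [  -0.     -0.26    0.97 -178.29]
 [   0.      0.      0.      1.  ]]
```

>>> carry_out(
  rows=[
    [0, 0, -3, -4, -4, -6, -0.21],
    [0, 0, -6, -8, -8.4, -7.45, -0.21],
    [0, 0, -9, -12, -12.6, -7.45, -0.21],
    [0, 0, -13.5, -16, -16.9, -7.45, -0.21],
    [0, 0, -13.5, -20, -21.1, -7.45, -0.21],
  ],
)

```text
t: 1.78
ee_pos: [334.4, 347.8, 280.4]
orientation: [0.052, 0.999, 0.0, 0.001]
force: [0.2, 1.4, -0.4]
gripper_width: 57.3
gripper_force: 0.0
```

>>> carry_out(
  rows=[
    [0, 0, 0, -4.9, -3.5, 0, -0.21],
    [0, 0, 0, -9.5, -7, 0, -0.21],
    [0, 0, 0, -13.5, -10.5, 0, -0.21],
    [0, 0, 0, -17.5, -14, 0, -0.21],
    [0, 0, 0, -20, -18, 0, -0.21],
  ],
)

```text
t: 2.4
ee_pos: [515.3, 148.1, 280.0]
orientation: [0.052, 0.999, 0.0, 0.0]
force: [-0.7, 0.5, 0.1]
gripper_width: 56.6
gripper_force: 0.0
```

```bash
python3 -c "
from h import *
rel([510,-30,280],-6)"
```

```text
t 2.4 pos [515.3 148.1 280. ] F [-0.7  0.5  0.1] w 56.6
turn [0.01 0.01 0.  ] shift cm [-1.340e+00 -1.776e+01 -1.000e-02]
```

>>> carry_out(
  rows=[
    [0, 0, 0, -0.4, -5.5, 0, -0.21],
    [0, 0, 0, -0.8, -11, 0, -0.21],
    [0, 0, 0, -1.3, -16, 0, -0.21],
    [0, 0, 0, -1.3, -17.8, 0, -0.21],
    [0, 0, 0, -1.3, -17.8, 0, -0.21],
  ],
)

```text
t: 3.02
ee_pos: [508.4, -28.9, 280.0]
orientation: [0.053, 0.999, 0.0, 0.0]
force: [0.1, -0.4, 0.3]
gripper_width: 56.8
gripper_force: 0.0
```

Run:
```python
from h import *
p=cap('wrist');save(p,'w1.png');find(p,['fixture','stop','press_bar','jaw','block','board'])
```

```text
fixture 0.97 [286.4 220.8] [574.6 -22.2]
fixture 0.77 [158.4  41.8] [ 307.5 -167.9]
fixture 0.59 [363.6  35.5] [329.2 105.6]
stop 0.95 [338.2  95.2] [402.4  65.1]
stop 0.82 [488.1 262.7] [674.2 287.3]
stop 0.77 [143.   99.7] [ 379.4 -199.6]
press_bar 0.9 [315.8 200.2] [539.6  21.7]
press_bar 0.87 [547.4 196. ] [568.4 353.5]
press_bar 0.72 [179.8   6.6] [ 280.  -124.4]
jaw 0.95 [338.1  85.8] [390.6  65.4]
jaw 0.7 [488.3 259.9] [668.3 285.9]
jaw 0.65 [265.9 257.8] [626.6 -59.2]
block 0.96 [266.6 198.9] [532.1 -46.8]
board 0.7 [265.8 219.3] [566.  -52.4]
```

View pics/w1.png

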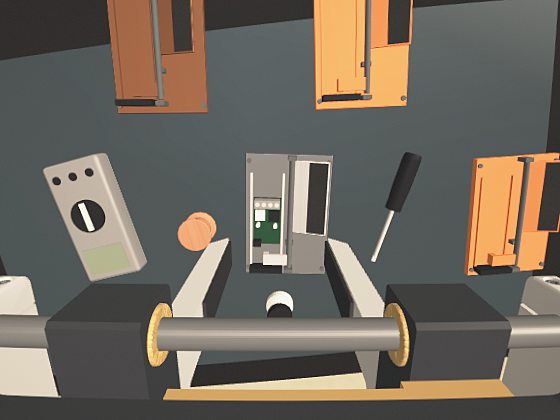

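The grey fixture shows at columns 246–333, rows 153–273, with the board's block near (267, 200) and the bar's rubber strip near (315, 200). I'll fit its pose from the plate corners in an enlarged crop.

Run:
```python
from h import *
p=cap('wrist')
for c in regions_of(p,'fixture')[:3]: print('reg',c['conf'],c['rect'])
for n,uv in dict(rl=(246,153),rr=(333,156),fr=(325,273),fl=(250,274)).items(): print(n,np.round(onz(p,uv,10),1))
im=cv2.resize(p['img'][140:290,230:350],None,fx=4,fy=4,interpolation=cv2.INTER_CUBIC)
cv2.imwrite('pics/w1c.png',im[:,:,::-1])
find(p,['fixture','stop','press_bar','jaw','block','board'])
```

```text
reg 0.93 [242.8, 156.0, 91.5, 120.1]
reg 0.92 [466.1, 153.5, 93.1, 122.0]
reg 0.86 [315.2, 0.0, 95.9, 111.3]
rl [466.4 -68.   10. ]
rr [483.1  54.   10. ]
fr [662.7  31.2  10. ]
fl [652.3 -85.7  10. ]
fixture 0.89 [358.5  36.4] [329.4  99.3]
fixture 0.87 [159.1  40.6] [ 306.7 -166.2]
fixture 0.7 [283.3 217.6] [569.1 -25. ]
stop 0.71 [337.9  92.3] [398.4  65.8]
stop 0.69 [486.1 262.9] [673.1 285.7]
stop 0.67 [140.4  98.4] [ 377.9 -202.1]
press_bar 0.94 [546.7 198.6] [570.9 354.1]
press_bar 0.88 [310.6 199.4] [537.7  15.8]
press_bar 0.63 [176.5   7. ] [ 280.4 -128.1]
jaw 0.78 [336.   87.4] [392.1  63.2]
jaw 0.74 [140.9  89.8] [ 367.4 -198.4]
jaw 0.63 [485.1 257.9] [663.3 282.1]
block 0.87 [265.9 198. ] [530.8 -46.4]
board 0.71 [266.9 221. ] [569.  -49.7]
```

View pics/w1c.png

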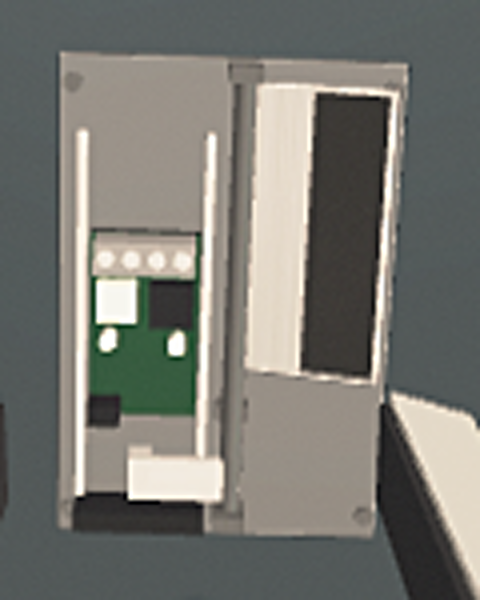

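The crop shows the plate's corners at crop (60,53), (407,63), (374,537) and (59,530), and the wall ends at (82,130) and (211,132). The board's rear edge is at row 232 and its front at row 413, short of the jaw at row 455.

Run:
```python
from h import *
from scipy.optimize import least_squares
p=cap('wrist')
F=np.array([[-92,-62,10],[-92,62,10],[92,62,10],[92,-62,10],[-65,-51.5-2,14],[-65,-8.5+2,14.]])
U=np.array([[60,53],[407,63],[374,537],[59,530],[82,130],[211,132]])/4+[230,140]-.375
def W(v,X): 
    c,s=np.cos(v[2]),np.sin(v[2]);return np.array(X)@np.array([[c,s,0],[-s,c,0],[0,0,1]])+[v[0],v[1],0]
s=least_squares(lambda v:(proj(p,W(v,F))-U).ravel(),[560,-25,-.1],x_scale=[10,10,.1],loss='soft_l1')
print(s.x,np.degrees(s.x[2]),np.round(s.fun.reshape(-1,2),1))
v=s.x
def inF(w): return W([0,0,-v[2]],w-[v[0],v[1],0])
g=lambda u,z:np.round(inF(onz(p,np.array(u)/4+[229.6,139.6],z)),1)
print('board front',g((145,413),16),'block top rear',g((92,231),32),g((198,238),32),'bar outer',g((400,88),35),g((375,382),35),'jaw',g((175,500),18))
print('press_bar pred',W(v,[-32.5,39,31]),proj(p,W(v,[[-32.5,39,31]])),proj(p,W(v,[[75,-30,10]])))
p=cap('top');F2=W(v,F);print(proj(p,F2).round(1))
```

```text
[ 5.64817932e+02 -2.21614139e+01 -1.31675467e-01] -7.544448521537808 [[-0.5 -0.3]
 [ 0.4 -0.3]
 [ 0.2  0.1]
 [-0.3 -0.1]
 [-0.4  0.1]
 [ 0.5  0.5]]
board front [ 40.2 -28.7  16. ] block top rear [-32.7 -47.9  32. ] [-31.2 -11.   32. ] bar outer [-85.3  55.3  35. ] [19.  53.6 35. ] jaw [ 74.4 -16.6  18. ]
press_bar pred [537.71979087  20.76807184  31.        ] [[314.9138701  198.96829102]] [[264.7601879  262.53821898]]
[[311.3 260.6]
 [253.4 252.9]
 [265.4 170.2]
 [321.4 177.4]
 [308.9 247.2]
 [287.  244.4]]
```

```bash
cat >> h.py <<'E'
V=[564.8,-22.2,-.1317]
def fw(x,y,z):
    c,s=np.cos(V[2]),np.sin(V[2]);return [V[0]+c*x-s*y,V[1]+s*x+c*y,z]
def fx():
    e=r.get_state()['ee_pos'];c,s=np.cos(V[2]),np.sin(V[2]);d=e-[V[0],V[1],0];print('fix',np.round([c*d[0]+s*d[1],-s*d[0]+c*d[1],d[2]],1))
E
python3 -c "
from h import *
rel(fw(-58,4.5,55),-7.54);fx()"
```

```text
t 3.88 pos [508.5 -28.7 280. ] F [ 0.3  0.3 -0.7] w 56.8
turn [0.   0.   1.57] shift cm [ 0.25  1.84 22.5 ]
fix [-55.  -13.8 280. ]
```

>>> carry_out(
  rows=[
    [0, 0, 1.55, 0.25, 1.8, 5, -0.21],
    [0, 0, 1.55, 0.25, 1.84, 10.5, -0.21],
    [0, 0, 1.55, 0.25, 1.84, 16, -0.21],
    [0, 0, 1.55, 0.25, 1.84, 21, -0.21],
    [0, 0, 1.55, 0.25, 1.84, 22.5, -0.21],
  ],
)

```text
t: 4.5
ee_pos: [505.5, -9.6, 51.9]
orientation: [0.066, 0.998, 0.001, -0.003]
force: [-0.4, -0.1, 0.1]
gripper_width: 57.1
gripper_force: 0.0
```

Run:
```python
from h import *
rel(fw(-58,4.5,20),-7.54);fx()
p=cap('wrist');a=cv2.resize(p['img'][130:330,170:400],None,fx=3,fy=3,interpolation=cv2.INTER_CUBIC);cv2.imwrite('pics/w2.png',a[:,:,::-1])
```

```text
t 4.5 pos [505.5  -9.6  51.9] F [-0.4 -0.1  0.1] w 57.1
turn [ 0.04 -0.34  0.01] shift cm [-0.26 -0.02  3.19]
fix [-60.4   4.7  51.9]
```

View pics/w2.png

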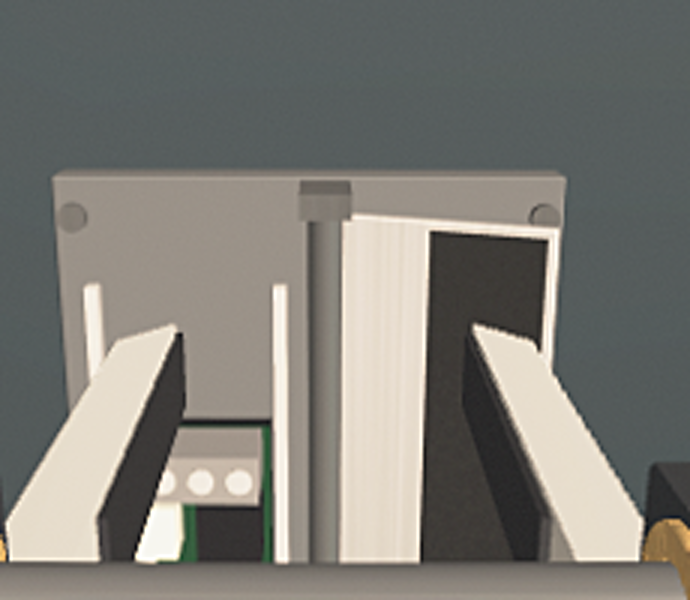

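The fingers are where I want them: the right tip is over the rubber strip and the left one over the empty channel behind the block. Pressing down now.

>>> carry_out(
  rows=[
    [0, 0, 0, 0, 0, 1, -0.21],
    [0, 0, 0, 0, 0, 2, -0.21],
    [0, 0, 0, 0, 0, 2.8, -0.21],
    [0, 0, 0, 0, 0, 3.5, -0.21],
    [0, 0, 0, 0, 0, 3.5, -0.21],
  ],
)

```text
t: 5.18
ee_pos: [509.0, -9.7, 20.7]
orientation: [0.066, 0.998, 0.001, 0.001]
force: [-1.5, 3.8, 6.0]
gripper_width: 56.6
gripper_force: 3.0
```

Run:
```python
from h import *
rel(fw(-39,4.5,20),-7.54);fx()
p=cap('wrist');a=cv2.resize(p['img'][130:330,170:400],None,fx=3,fy=3,interpolation=cv2.INTER_CUBIC);cv2.imwrite('pics/w3.png',a[:,:,::-1])
rel(fw(-39,4.5,20),-7.54);fx()
p=cap('side');a=cv2.resize(p['img'][180:280,220:360],None,fx=5,fy=5,interpolation=cv2.INTER_CUBIC);cv2.imwrite('pics/s3.png',a[:,:,::-1])
find(p,['press_bar','jaw','block','board'])
```

```text
t 5.17 pos [509.   -9.7  20.7] F [-1.5  3.8  6. ] w 56.6
turn [ 0.07  0.09 -0.01] shift cm [-1.8  -0.05  0.07]
fix [-57.    5.   20.7]
t 5.22 pos [509.   -9.7  20.9] F [-1.2  2.9  6.7] w 57.0
turn [0.07 0.09 0.  ] shift cm [-1.8  -0.06  0.09]
fix [-57.    5.1  20.9]
press_bar 0.89 [169.2 276. ] [ 276.3 -128.3]
press_bar 0.84 [277.9 220.1] [542.4   7.9]
press_bar 0.61 [177.2 188. ] [294.6 149.7]
jaw 0.8 [315.9 240.2] [628.7 -51.4]
jaw 0.71 [213.3 214.3] [383.7  63.3]
jaw 0.63 [306.  146.8] [658.9 289.7]
block 0.86 [273.3 238.2] [525. -42.]
block 0.35 [291.1 242.5] [565.9 -60.4]
board 0.83 [290.9 240.1] [568.3 -42.1]
```

View pics/s3.png

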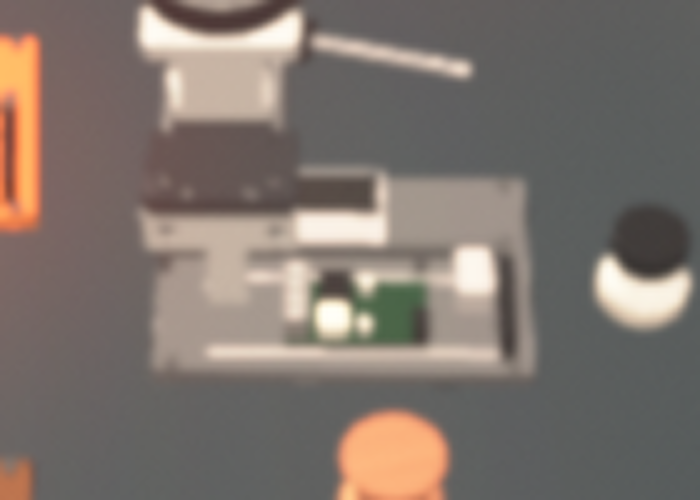

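The bar is held with about 6 N at z of about 20.8, so the clip is near 0.28. The board (block near crop column 297) hasn't moved and is short of the raised jaw. Now the slow push.

>>> carry_out(
  rows=[
    [0, 0, 0, -0.5, 0, 0.05, -0.21],
    [0, 0, 0, -1, 0, 0.05, -0.21],
    [0, 0, 0, -1.5, 0, 0.05, -0.21],
    [0, 0, 0, -1.9, 0, 0.05, -0.21],
    [0, 0, 0, -2.3, 0, 0.05, -0.21],
  ],
)

```text
t: 6.1
ee_pos: [529.2, -12.8, 19.6]
orientation: [0.065, 0.998, 0.0, -0.002]
force: [-7.1, 1.2, 8.4]
gripper_width: 56.9
gripper_force: 4.4
```

>>> carry_out(
  rows=[
    [0, 0, 0, -0.4, 0, 0, -0.21],
    [0, 0, 0, -0.8, 0, 0, -0.21],
    [0, 0, 0, -1.2, 0, 0, -0.21],
    [0, 0, 0, -1.6, 0, 0, -0.21],
    [0, 0, 0, -2, 0, 0, -0.21],
  ],
)

```text
t: 6.72
ee_pos: [549.0, -15.4, 19.6]
orientation: [0.065, 0.998, 0.0, -0.002]
force: [-6.5, 1.2, 7.7]
gripper_width: 56.6
gripper_force: 4.2
```

Run:
```python
from h import *
rel(fw(-3,4.5,20),-7.54);fx()
p=cap('side');a=cv2.resize(p['img'][180:280,220:360],None,fx=5,fy=5,interpolation=cv2.INTER_CUBIC);cv2.imwrite('pics/s4.png',a[:,:,::-1])
```

```text
t 6.72 pos [549.  -15.4  19.6] F [-6.5  1.2  7.7] w 56.6
turn [-0.   -0.28  0.07] shift cm [-1.35 -0.01 -0.05]
fix [-16.5   4.6  19.6]
```

View pics/s4.png

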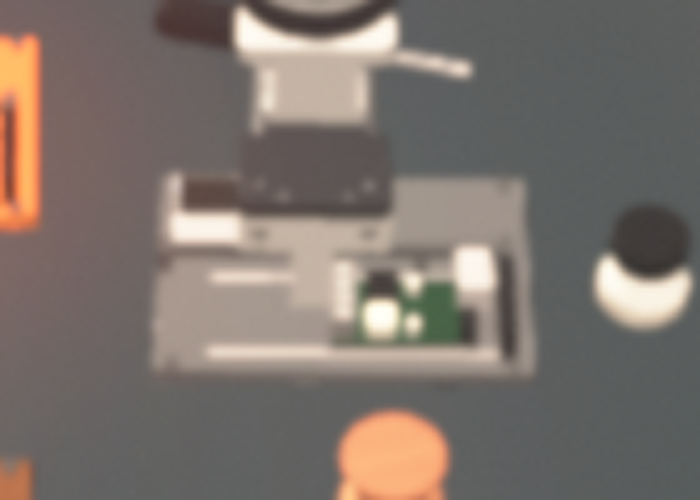

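The board is moving with the finger and now sits about 12 mm short of the stop.

>>> carry_out(
  rows=[
    [0, 0, 0, -0.3, 0, 0, -0.21],
    [0, 0, 0, -0.6, 0, 0, -0.21],
    [0, 0, 0, -0.8, 0, 0, -0.21],
    [0, 0, 0, -1.0, 0, 0, -0.21],
    [0, 0, 0, -1.0, 0, 0, -0.21],
  ],
)

```text
t: 7.4
ee_pos: [559.2, -16.8, 19.6]
orientation: [0.065, 0.998, 0.0, -0.002]
force: [-6.0, 0.3, 6.9]
gripper_width: 56.7
gripper_force: 3.6
```

>>> carry_out(
  rows=[
    [0, 0, 0, -0.1, 0, 0, -0.21],
    [0, 0, 0, -0.2, 0, 0, -0.21],
    [0, 0, 0, -0.2, 0, 0, -0.21],
  ],
)

```text
t: 7.78
ee_pos: [559.8, -16.9, 19.5]
orientation: [0.065, 0.998, 0.0, -0.004]
force: [-10.1, 0.5, 11.0]
gripper_width: 56.9
gripper_force: 5.8
```

Run:
```python
from h import *
rel(fw(-3,4.5,20),-7.54);fx()
p=cap('side');a=cv2.resize(p['img'][180:280,220:360],None,fx=5,fy=5,interpolation=cv2.INTER_CUBIC);cv2.imwrite('pics/s5.png',a[:,:,::-1])
```

```text
t 7.78 pos [559.8 -16.9  19.5] F [-10.1   0.5  11. ] w 56.9
turn [-0.01 -0.43  0.07] shift cm [-0.26 -0.01 -0.05]
fix [-5.6  4.6 19.5]
```

View pics/s5.png

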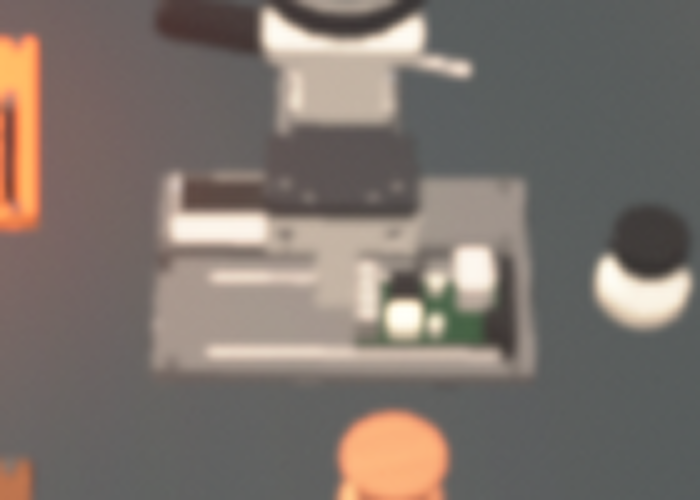

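The force jumped and the motion stalled, so it looks close to home. A little more push will confirm it.

>>> carry_out(
  rows=[
    [0, 0, 0, -0.1, 0, 0, -0.21],
    [0, 0, 0, -0.2, 0, 0, -0.21],
    [0, 0, 0, -0.2, 0, 0, -0.21],
  ],
)

```text
t: 8.2
ee_pos: [560.0, -16.9, 19.4]
orientation: [0.065, 0.998, 0.0, -0.006]
force: [-16.5, 1.7, 16.9]
gripper_width: 56.9
gripper_force: 9.1
```

Run:
```python
from h import *
rel(fw(-3,4.5,20),-7.54);fx()
p=cap('top')
for n in ('block','board','stop','jaw'):
    for d in tip_of(p,n)[:3]:
        w=onz(p,d['xy'],Z[n]);c,s=np.cos(V[2]),np.sin(V[2]);e=w-[V[0],V[1],0]
        print(n,round(d['conf'],2),np.round([c*e[0]+s*e[1],-s*e[0]+c*e[1]],1))
```

```text
t 8.2 pos [560.  -16.9  19.4] F [-16.5   1.7  16.9] w 56.9
turn [-0.01 -0.71  0.05] shift cm [-0.25 -0.02 -0.06]
fix [-5.5  4.7 19.4]
stop 0.76 [-165.7 -206.9]
stop 0.64 [ 63.  321.8]
jaw 0.9 [-175.1 -201.1]
jaw 0.88 [ 57.8 325.2]
```

It has stalled against something solid. I'll back off along x while still holding the bar and check the gap to the stop.

>>> carry_out(
  rows=[
    [0, 0, 0, 0.4, 0, 0, -0.21],
    [0, 0, 0, 1, 0, 0, -0.21],
    [0, 0, 0, 1.6, 0, 0, -0.21],
    [0, 0, 0, 2.2, 0, 0, -0.21],
    [0, 0, 0, 2.2, 0, 0, -0.21],
  ],
)

```text
t: 9.07
ee_pos: [546.2, -15.6, 22.1]
orientation: [0.066, 0.998, -0.001, 0.004]
force: [3.0, -0.1, 7.0]
gripper_width: 56.7
gripper_force: 3.0
```

Run:
```python
from h import *
fx();p=cap('side');q=cap('wrist')
a=cv2.resize(p['img'][220:265,260:330],None,fx=8,fy=8,interpolation=cv2.INTER_CUBIC)[:,:,::-1]
cv2.imwrite('pics/s6.png',a)
c,s=np.cos(V[2]),np.sin(V[2])
for pp in (p,q):
  for n in ('block','board','stop','jaw'):
    for d in tip_of(pp,n)[:4]:
        e=onz(pp,d['xy'],Z[n])-[V[0],V[1],0]
        x=np.round([c*e[0]+s*e[1],-s*e[0]+c*e[1]],1)
        if abs(x).max()<120: print(n,round(d['conf'],2),x)
f=lambda x,y,z:np.round((proj(p,[fw(x,y,z)])[0]-[260,220])*8+3.5)
for x in (66,70,75): print(x,f(x,-45,16),f(x,-12,16))
for x in (-4,0,5): print('blk',x,f(x,-48,32),f(x,-12,32))
```

```text
fix [-19.3   4.1  22.1]
block 0.86 [ -0.6 -35.3]
board 0.7 [ 42.2 -33.2]
stop 0.79 [ 76.7 -22.7]
jaw 0.62 [ 65.3 -25. ]
block 0.64 [  4.4 -31.2]
block 0.17 [ 31.4 -24.8]
board 0.81 [ 36.9 -27.2]
stop 0.79 [ 76.1 -30.4]
stop 0.23 [-2.   1.4]
jaw 0.76 [ 69.8 -31.2]
66 [451. 220.] [447. 135.]
70 [464. 220.] [460. 135.]
75 [481. 221.] [476. 135.]
blk -4 [219. 194.] [219. 100.]
blk 0 [233. 194.] [232. 100.]
blk 5 [249. 194.] [248. 100.]
```

View pics/s6.png

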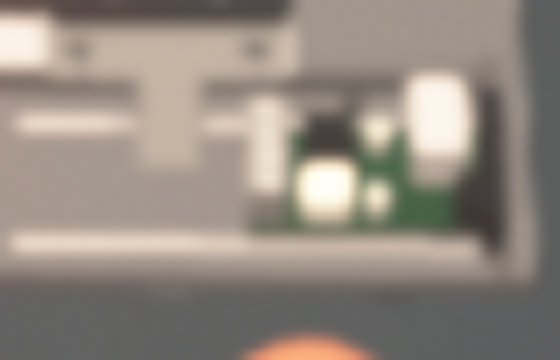

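The block's rear edge is at crop column 248, which is fixture x of about 5 mm. That puts the board home against the stop. Now I'll release the clip slowly and lift clear.

>>> carry_out(
  rows=[
    [0, 0, 0, 0, 0, -0.4, -0.21],
    [0, 0, 0, 0, 0, -0.8, -0.21],
    [0, 0, 0, 0, 0, -1.2, -0.21],
    [0, 0, 0, 0, 0, -2.2, -0.21],
    [0, 0, 0, 0, 0, -4, -0.21],
  ],
)

```text
t: 10.2
ee_pos: [541.8, -14.5, 59.6]
orientation: [0.066, 0.998, 0.0, -0.001]
force: [-0.3, -0.2, 0.1]
gripper_width: 57.2
gripper_force: 0.0
```

>>> carry_out(
  rows=[
    [0, 0, 0, 1, 0, -5, -0.21],
    [0, 0, 0, 2, 0, -10, -0.21],
    [0, 0, 0, 3, 0, -15, -0.21],
    [0, 0, 0, 3.6, 0, -20, -0.21],
    [0, 0, 0, 3.6, 0, -20, -0.21],
  ],
)

```text
t: 10.82
ee_pos: [509.0, -10.4, 265.8]
orientation: [0.065, 0.998, -0.001, 0.005]
force: [-0.8, 0.5, -0.8]
gripper_width: 57.0
gripper_force: 0.0
```

Run:
```python
from h import *
fx();print(r.get_state()['force'])
p=cap('wrist');c,s=np.cos(V[2]),np.sin(V[2])
for n in ('block','board','stop','jaw'):
    for d in tip_of(p,n)[:4]:
        e=onz(p,d['xy'],Z[n])-[V[0],V[1],0]
        x=np.round([c*e[0]+s*e[1],-s*e[0]+c*e[1]],1)
        if abs(x).max()<120: print(n,round(d['conf'],2),x)
a=cv2.resize(p['img'][140:300,220:360],None,fx=3.7,fy=3.7,interpolation=cv2.INTER_CUBIC);cv2.imwrite('pics/w7.png',a[:,:,::-1])
```

```text
fix [-56.8   4.4 265.8]
[-0.7650432   0.5416435  -0.79414086]
block 0.94 [  1.2 -28.2]
board 0.76 [ 39.4 -25.1]
stop 0.95 [ 74.2 -30.5]
jaw 0.76 [ 70.2 -33.1]
```

View pics/w7.png

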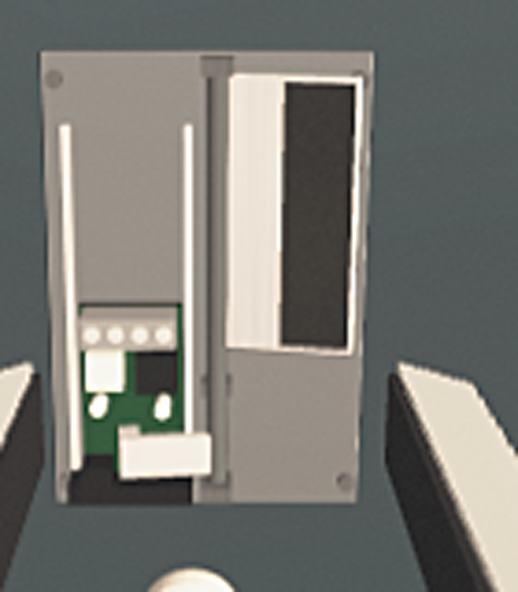

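The board is against the black stop (crop row 455), the jaw is resting on it, and the arm is clear. Handing in.

```bash
python3 -c "
from h import *
print(order.close_job())"
```

```text
the job is handed in; nothing more can be done
None
```

The relay board was pushed home against the end stop with the clip held open, the clip was released onto it, the arm moved clear, and the job is handed in; the hand-in returned no verdict.

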